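Load a tube rack on a shaker and swing its clamp bar home

TASK

Load the blue microtube rack on the shaker: carry it upright to the platform and set it down in the middle, its long side along the back fence. Then push the free end of the swing bar round until its spring plunger presses the rack square and flat against the back fence with the spring about half pressed in - firmly clamped, but never pushed hard enough to drive the spring solid - and let go. Leave the other things on the bench where they are.

Things in the scene. Friction and masses are not known exactly. Their poses are not given: they have to be found in the camera images.
- shaker: Orbital shaker with a pale housing, fixed to the bench. Origin: centre of its underside; x points to its back fence, z up. Platform 250 (x) by 260 mm; the dark rubber mat on it, where the rack stands, is 95 mm above the origin. The rack standing on it has its centre at z = +117.5 mm, and belongs within 30 mm of y = 0.
- mat_center (a point): Middle of the mat's top (shaker's axes). The back fence, a steel plate along y, 216 mm long and 30 mm high, is clamped in slots: its inner face lies at x = +99 to +111 mm, set anew each time and not measured. At each end a cheek as high runs 30 mm to -x, inner faces at y = +-102 mm. For finger room, set the rack down with its centre near x = +40 mm; the bar pushes it home.
- swing_bar: Steel bar turning on an upright pin; origin on the pin's axis at the bar's mid height (x +15, y +112, z +119 mm in the shaker's frame). Its x runs along the bar to the free end, 202 mm from the pin; y is the fence side. 10 mm wide, 18 mm high. Starts 0.8 to 1.05 rad open (parallel to the fence = 0, limit 0.25 past it); closes counter-clockwise from above, free end going away from the robot to the fence.
- bar_post (a point): Middle of the black finger post that stands on the bar's free end, 190 mm from the pin: 16 mm thick, 32 mm high, its foot on the bar's top (this point is 25 mm above the bar's mid height; bar's axes). Push the post or the bar's back (-y) face here. Friction washers at the pin (1.2 N m) need about 6.3 N here to keep the bar turning, and let it stay where it is left.
- plunger_mount (a point): Point on the bar's centre line, 112 mm from the pin, mid height (bar's axes), where a spring plunger is screwed through to the fence side (+y). Its red round nose ends 31 to 48 mm from this point, set anew each time and not measured. Sprung nose: gives from 3 N, 4.5 N per mm, solid after 2 mm at 12 N. Half in is 7.5 N, which adds 4.5 N to the push at the post; sliding the rack adds 0.5 to 2 N.
- rack_center (a point): Centre, half-way up, of the blue microtube rack, loose on the bench to the robot's left or right: block 46 (x) by 140 (y, long axis) by 45 mm high (z up), plain closed sides, fourteen small closed tubes standing 9 mm out of its top; 200 to 390 g. Either long side may face the fence.
- tip_box_center (a point): Centre, half-way up, of a pale tip box with a blue top, 122 x 84 x 60 mm, loose on the bench on the other side of the shaker from the rack. Not to be moved.
- foam_rack: White foam block, 85 x 110 x 45 mm, with six blue-capped tubes, 118 mm high in all, loose on the bench. Origin: centre of its underside. Not to be moved.
- pipette_stand: Round pipette stand with three pipettes, 170 mm across, 295 mm high, loose on the bench. Origin: centre of its underside. Not to be moved.
Things that resemble listed ones, but are neither listed nor needed, are in the scene too. What is shaped like the part that bears rack_center but brown is not meant.

How it is judged:
By the outcome, as a careful person would: the job done as asked, in the order asked, and still so for the second after the job is handed in, with the robot touching nothing.
It also fails if it takes over 67 s, if anything falls off the work surface, if the arm or the gripper's body presses on something with over 40 N, if the wrist force passes 120 N, or if a joint passes its speed limit or range.

ROBOT

A 6-joint arm with a two-finger parallel gripper is mounted at the origin on the work surface. World frame = base frame: x ahead of the robot, y to its left, z up, the work surface at z = 0. Lengths are in m, angles in rad, forces in N, time in s.
With the tool pointing down it reaches from about 0.325 to 0.9 m from the base axis. Payload 3.5 kg.
Tool frame: the origin (TCP) lies at the very end of the fingers, on their centre line; the grasp point (between the pads) lies 19 mm behind it (arm.pinch_z is the z of the grasp point in the tool frame, in m); z points along the fingers, y is the direction in which the jaws open and shut (so a half turn about z gives the same grasp; the last joint's range is limited). The gripper opens to 85 mm and grips with 20 to 120 N. Pads are 22 mm wide; open, the fingers measure 114 mm over their backs; the gripper's body (76 mm by 85 mm) begins 54 mm behind the grasp point. The pads swing forward as they close: fully open they stand 13 mm farther back than shut.
Start: joints at [1.092, 0.276, -0.026, 1.268, 0, 1.467], TCP at [0.229, 0.581, 0.231] pointing down, gripper open.
Joint ranges: [-3.12, 3.12], [-0.85, 1.88], [-1.08, 1.24], [-1.95, 2.15], [-1.57, 1.53], [-3.14, 3.14]. Speed limits (rad/s): [2.57, 2.57, 3.14, 3.14, 3.14, 3.14].

INTERFACE

Orientations are given as a unit quaternion [w, x, y, z].
In Python, from plant import arm gives the robot as it stands.
- The arm moves only by the tool step_arm, never from a script. Its arguments are lists of equal length, an entry for each row: "jaw": the finger opening in mm, from 0 to 85.4; "dp": the shift along the world's x, y, z in units of 25 mm (1.0 is 25 mm), a list of three; "angular": the turn, a rotation vector about the world's x, y, z in degrees, a list of three. A call has 1 to 5 rows; each row shifts and turns the pose as measured when the row begins; what a row does not reach is not made up. A row lasts 1/10 s, in which the tool goes at most 50 mm and 8.59 degrees, less where a joint would pass 70% of its speed; a pose out of reach is approached as far as the arm can. A call is refused whole if a number of a shift passes 1 or a number of a turn 8.59, either way. A call with a gripper value outside its range is refused whole. The fingers move at their own pace and stop on an object; "grip_force" is the grip in N (left out, the last holds). Time passes only in rows, so rows that do not move let the fingers close. It gives the time, the measured TCP pose, the force and the opening at its end, in the units of the state.
- arm.state(): the state, without advancing time (a new reading comes with each control period).
- arm.camera(name): name is "scene" or "top" or "wrist"; returns a dict with "frame" (384x512x3 uint8, red, green, blue), "camera_matrix" (3x3 intrinsics, pixels), "position" and "orientation" of the camera in the world. Camera axes: x right, y down, z forward; pixel columns grow to the right and rows downward; lengths in m; the calibration is good to about 2 mm. A picture is of the moment at which its call begins. There is no depth.
- arm.hand_in(): hands the job in, once; it reports no verdict.
Trained networks look in a picture, given as the dict that the camera call returned (one of the last four; its "shot" number tells which), for a name from the list of things; names that differ only in an ending like _2 or _b are one class to them, and where a whole thing is asked for, a point or a joint stands for the part that bears it (a point fixed in the world has none). Each returns a list of dicts, best first, with "confidence" (0 to 1); they miss things now and then, are a little off and sometimes report something else, mostly with a low value. They report only what shows in the picture. A call takes as long as a camera call. They do not tell look-alikes from the thing itself.
- arm.spot_in(picture, target): "at" ([column, row] in pixels, amid what is visible of it).
- arm.cut_out(picture, target): "pixels" (384x512 bool, what is visible of it) and "at" ([column, row] in pixels, amid what is visible of it).
- arm.place_of(picture, target): "at" ([column, row] in pixels: a listed point, or the origin of a listed thing).
The state is a dict: "clock": time; "joint_pos": joint angles; "joint_vel": joint speeds; "tau": joint torques, N m; "tcp_pos": TCP position; "tool_rot": TCP orientation; "ft_force": force on the tool from outside, world axes, zero at the start; "ft_torque": the same for the moment, N m; "width": finger opening in m.
Only numpy, scipy, OpenCV 4.12 (cv2) and the standard library are available. Lean on these libraries where they do the work, as an engineer would, in place of code of your own. Each camera call takes 0.05 s, during which the arm holds its last target. There are 200 camera calls.

## Working session

There is one attempt and no reset: what is moved stays moved. The work goes in short steps, Python scripts to look and compute and a tool call to move; the robot and the scene stay as the last step left them, time stands still between calls to the robot, and variables do not carry over. Pictures are saved under pics/ and viewed, on a budget of 10 in all, crops included, one or two more only if the job needs it, and the job is handed in when it is done.

Besides the shell and the picture viewer there is one more tool, called as name(argument=value, ...), one argument or row to a line, values as JSON. step_arm: Moves the arm, as the interface text tells. Its arguments: {"type":"object","properties":{"jaw":{"type":"array"},"dp":{"type":"array"},"angular":{"type":"array"},"grip_force":{"type":"number"}},"required":["jaw","dp","angular"]}

```bash
mkdir -p pics; ls; cat > h.py <<'E'
import numpy as np, cv2, sys
from scipy.spatial.transform import Rotation as R
from plant import arm
np.set_printoptions(precision=4,suppress=True)
def q(o): return R.from_quat([o[1],o[2],o[3],o[0]])
def shot(n,f=None):
    p=arm.camera(n)
    if f: cv2.imwrite('pics/'+f,p['frame'][:,:,::-1])
    return p
def ray(p,uv):
    K=np.array(p['camera_matrix']);d=np.linalg.inv(K)@[uv[0],uv[1],1]
    return np.array(p['position']),q(p['orientation']).apply(d)
def atz(p,uv,z):
    o,d=ray(p,uv);return o+d*(z-o[2])/d[2]
def proj(p,X):
    c=q(p['orientation']).inv().apply(np.atleast_2d(X)-np.array(p['position']))
    k=c@np.array(p['camera_matrix']).T
    return k[:,:2]/k[:,2:]
E
python3 - <<'E'
from h import *
t=shot('top','t0.png');s=shot('scene','s0.png')
cv2.imwrite('pics/a0.png',cv2.vconcat([t['frame'],s['frame']])[:,:,::-1])
for p in(t,s):
    print(p['position'],q(p['orientation']).as_matrix().tolist(),p['camera_matrix'])
    for n,z in [('shaker',0),('mat_center',.095),('swing_bar',.119),('bar_post',.144),('plunger_mount',.119),('rack_center',.0225),('tip_box_center',.03),('foam_rack',0),('pipette_stand',0)]:
        for d in arm.place_of(p,n)[:3]: print(n,np.round(d['at'],1),round(d['confidence'],2),atz(p,d['at'],z))
print(arm.state())
E
```

```text
pics
[0.278  0.0761 1.7114] [[0.01900218348768607, -0.9920739160799944, 0.1242105553340976], [-0.9998182118502218, -0.019049849716431803, 0.0008040388091301864], [0.0015685264822550143, -0.1242032538200428, -0.9922555575380714]] [[455.8649   0.     256.5759]
 [  0.     455.8649 188.4979]
 [  0.       0.       1.    ]]
shaker [273.  154.8] 0.74 [0.6231 0.0172 0.    ]
mat_center [275.4 151.7] 0.72 [0.6155 0.012  0.095 ]
swing_bar [245.4 136.2] 0.51 [0.6648 0.1209 0.119 ]
bar_post [266.6 182.2] 0.59 [0.4969 0.043  0.144 ]
plunger_mount [258.1 164.7] 0.7 [0.5624 0.0736 0.119 ]
plunger_mount [181.2 212.8] 0.19 [0.3867 0.3392 0.119 ]
rack_center [166.1 252.7] 0.91 [0.2458 0.4048 0.0225]
rack_center [120.4 224.5] 0.87 [0.3457 0.5781 0.0225]
rack_center [177.6 213.3] 0.65 [0.3911 0.3685 0.0225]
tip_box_center [371.8 206.6] 0.88 [ 0.4292 -0.3501  0.03  ]
foam_rack [384.9 143. ] 0.61 [ 0.6774 -0.411   0.    ]
pipette_stand [167.7 138.5] 0.84 [0.6789 0.4219 0.    ]
[1.6656 0.5301 1.2282] [[-0.337677944730606, 0.6199006296072029, -0.7083055943977199], [0.9412524813429262, 0.22571952516507765, -0
[... 637 characters left out ...]
3685 0.0225]
rack_center [390.  217.6] 0.67 [0.3561 0.5796 0.0225]
tip_box_center [146.5 170.8] 0.6 [ 0.4271 -0.3515  0.03  ]
foam_rack [101.3 215.1] 0.74 [ 0.6752 -0.4021  0.    ]
pipette_stand [319.1 280.9] 0.77 [0.6954 0.4086 0.    ]
{'clock': 1.0, 'joint_pos': array([ 1.0916,  0.2764, -0.0264,  1.268 ,  0.    ,  1.4674]), 'joint_vel': array([-0.0013, -0.0004, -0.001 ,  0.0003,  0.0008, -0.    ]), 'tau': array([ -0.0002, -44.55  ,  29.5575,   0.0008,   0.    ,   0.    ]), 'tcp_pos': array([0.2294, 0.5814, 0.2313]), 'tool_rot': array([0.    , 0.1868, 0.9824, 0.    ]), 'ft_force': array([ 0.0511, -0.8689, -0.4781]), 'ft_torque': array([0.0184, 0.004 , 0.0046]), 'width': 0.08560456988242442}
```

View pics/a0.png

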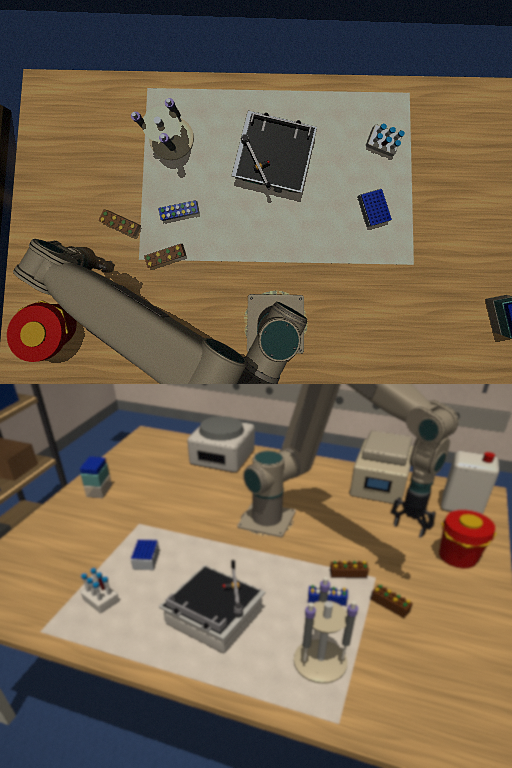

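The image shows three rack-shaped parts in the top view: blue at (179,211), brown at (120,222) and brown at (165,256). The blue one at about world (0.39, 0.37) fits. I'll confirm it in an enlarged crop, together with the shaker.

```bash
python3 - <<'E'
from h import *
t=cv2.imread('pics/t0.png');s=cv2.imread('pics/s0.png')
def c(im,u,v,w,h): return cv2.resize(im[v:v+h,u:u+w],(400,300),interpolation=cv2.INTER_CUBIC)
cv2.imwrite('pics/c0.png',cv2.vconcat([cv2.hconcat([c(t,140,190,80,60),c(t,224,100,112,84)]),cv2.hconcat([c(s,296,184,80,60),c(s,158,170,120,90)])]))
tp=shot('top');sp=shot('scene')
for p in (tp,sp):
    hsv=cv2.cvtColor(p['frame'],cv2.COLOR_RGB2HSV)
    for d in arm.cut_out(p,'rack_center'):
        m=d['pixels'];sel=hsv[m];b=np.mean((sel[:,0]>100)&(sel[:,0]<130)&(sel[:,1]>100))
        cs,_=cv2.findContours(m.astype(np.uint8),0,2);c=max(cs,key=cv2.contourArea)
        print(np.round(d['at'],1),d['confidence'],'blue',b,m.sum())
        if b>.3:
            P=np.array([atz(p,x,.045)[:2] for x in c[:,0].astype(float)])
            r=cv2.minAreaRect((P*1000).astype(np.float32));print(r)
E
```

```text
[117.1 221.4] 0.97 blue 0.0 487
[167.2 255.5] 0.86 blue 0.0 516
[179.7 211.5] 0.69 blue 0.4155597722960152 527
((400.07708740234375, 363.08282470703125), (50.449127197265625, 145.28817749023438), 12.137682914733887)
[348.8 185.9] 0.71 blue 0.0 628
[334.9 206.9] 0.68 blue 0.4685598377281947 493
((410.53497314453125, 402.18475341796875), (89.42557525634766, 69.81283569335938), 3.7198879718780518)
[389.4 215.7] 0.61 blue 0.0 750
```

View pics/c0.png

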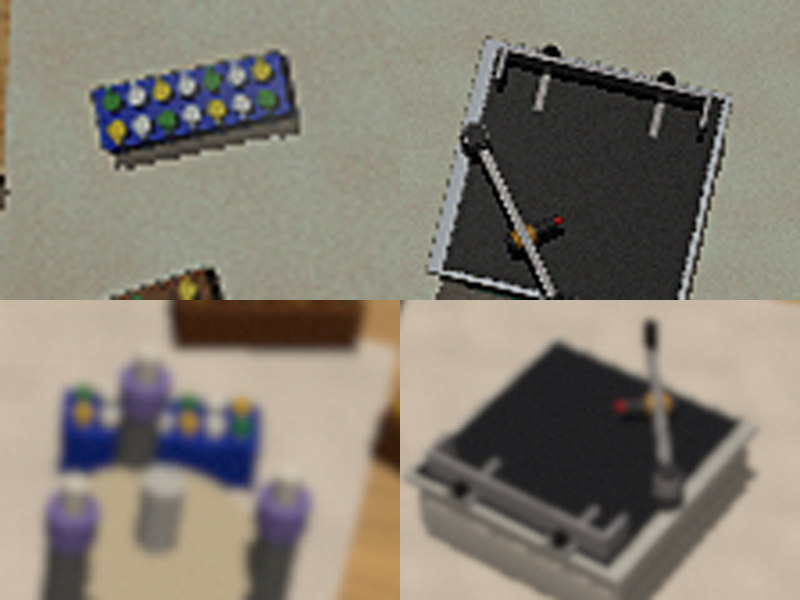

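The crop confirms the blue rack at top-view (179,211), with its tubes up and yaw about 12°. The shaker's fence is on its far side, with yaw about -13.6°. I'll move above the rack and turn the jaws across it.

step_arm(
  jaw=[85, 85, 85, 85, 85],
  dp=[
    [0.68, -0.87, 0],
    [0.68, -0.87, 0],
    [0.68, -0.87, 0],
    [0.68, -0.87, 0],
    [0.68, -0.87, 0],
  ],
  angular=[
    [0, 0, -5.6],
    [0, 0, -5.6],
    [0, 0, -5.6],
    [0, 0, -5.6],
    [0, 0, -5.6],
  ],
)

```text
clock: 1.7
tcp_pos: [0.3148, 0.4721, 0.2313]
tool_rot: [0.0, 0.425, 0.905, 0.001]
ft_force: [0.6, 0.1, 0.7]
width: 0.085
```

step_arm(
  jaw=[85, 85, 85, 85, 85],
  dp=[
    [0.68, -0.87, 0],
    [0.68, -0.87, 0],
    [0.68, -0.87, 0],
    [0.68, -0.87, 0],
    [0.68, -0.87, 0],
  ],
  angular=[
    [0, 0, -5.6],
    [0, 0, -5.6],
    [0, 0, -5.6],
    [0, 0, -5.6],
    [0, 0, -5.6],
  ],
)

```text
clock: 2.2
tcp_pos: [0.4029, 0.3587, 0.2319]
tool_rot: [0.001, 0.639, 0.769, 0.002]
ft_force: [0.8, 0.7, -0.3]
width: 0.0853
```

```bash
cat >> h.py <<'E'
def pose():
    s=arm.state();M=q(s['tool_rot']).as_matrix()
    print('t%.2f'%s['clock'],'tcp',s['tcp_pos'],'yaw_y %.2f'%np.degrees(np.arctan2(M[1,1],M[0,1])),'z',M[:,2],'F',s['ft_force'],'w %.4f'%s['width'],'j',s['joint_pos']);return s
E
python3 - <<'E'
from h import *
pose()
w=shot('wrist','w1.png');t=shot('top','t1.png')
print(w['position'])
for p in (w,t):
    for d in arm.place_of(p,'rack_center')[:3]: print(d['at'],d['confidence'],atz(p,d['at'],.0225))
    for d in arm.cut_out(p,'rack_center')[:3]:
        m=d['pixels']
        c=max(cv2.findContours(m.astype(np.uint8),0,2)[0],key=cv2.contourArea)
        P=np.array([atz(p,x,.045)[:2] for x in c[:,0].astype(float)])
        print(d['at'],d['confidence'],cv2.minAreaRect((P*1000).astype(np.float32)))
E
```

```text
t2.20 tcp [0.4029 0.3587 0.2319] yaw_y 10.60 z [ 0.0034  0.002  -1.    ] F [ 0.8253  0.7229 -0.3052] w 0.0853 j [ 0.6078  0.1221 -0.215   1.2298 -0.0003  1.9936]
[0.3894 0.4334 0.3741]
[254.2, 162.7] 0.83 [0.4043 0.3628 0.0225]
[115.3, 89.2] 0.96 ((244.42410278320312, 409.27410888671875), (63.245361328125, 139.7186737060547), 19.614826202392578)
[256.1, 161.2] 0.93 ((403.3290710449219, 363.96417236328125), (46.317420959472656, 139.18345642089844), 12.634031295776367)
[219.2, 6.2] 0.69 ((342.482177734375, 507.9920654296875), (44.24907684326172, 18.805496215820312), 10.663095474243164)
[120.9, 221.3] 0.77 [0.3575 0.5769 0.0225]
[178.7, 212.6] 0.58 [0.3938 0.3645 0.0225]
[121.6, 223.0] 0.91 ((352.6277160644531, 576.9852905273438), (150.4610137939453, 48.08237075805664), 68.46385192871094)
[184.1, 210.5] 0.77 ((406.8951416015625, 337.15838623046875), (47.680633544921875, 89.72462463378906), 12.454854011535645)
```

View pics/w1.png

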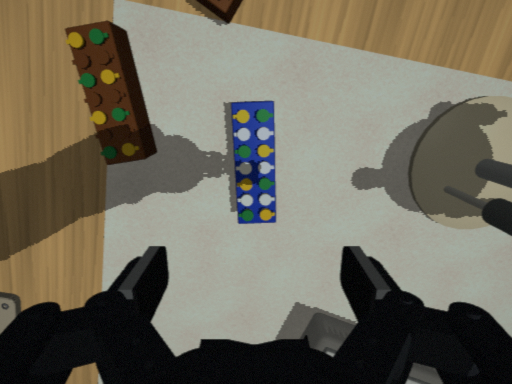

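The wrist view shows the blue rack at (254,162). The fitted footprint is 46x139 mm, centre (0.403,0.364), yaw 12.6°. I'll descend and grasp.

step_arm(
  jaw=[85, 85, 85, 85, 85],
  dp=[
    [0, 0.21, -0.9],
    [0, 0, -0.9],
    [0, 0, -0.9],
    [0, 0, -0.9],
    [0, 0, -0.9],
  ],
  angular=[
    [0, 0, 2.0],
    [0, 0, 0],
    [0, 0, 0],
    [0, 0, 0],
    [0, 0, 0],
  ],
)

```text
clock: 3.0
tcp_pos: [0.4018, 0.3728, 0.121]
tool_rot: [0.001, 0.618, 0.786, 0.008]
ft_force: [0.0, 0.5, -0.0]
width: 0.0849
```

step_arm(
  jaw=[85, 85, 85, 85, 85],
  dp=[
    [0, 0, -0.9],
    [0, 0, -0.9],
    [0, 0, -0.9],
    [0, 0, -0.7],
    [0, 0, 0],
  ],
  angular=[
    [0, 0, 0],
    [0, 0, 0],
    [0, 0, 0],
    [0, 0, 0],
    [0, 0, 0],
  ],
)

```text
clock: 3.5
tcp_pos: [0.3953, 0.3762, 0.0296]
tool_rot: [0.0, 0.613, 0.79, 0.005]
ft_force: [-0.7, -0.2, -0.9]
width: 0.0852
```

```bash
python3 -c "
from h import *
pose()"
```

```text
t3.50 tcp [0.3953 0.3762 0.0296] yaw_y 14.38 z [ 0.0065  0.0082 -0.9999] F [-0.7196 -0.2317 -0.8996] w 0.0852 j [ 0.6407  0.32   -0.4396  0.801   0.0026  1.9605]
```

step_arm(
  jaw=[85, 85, 85, 85],
  dp=[
    [0.32, -0.49, -0.3],
    [0, 0, -0.5],
    [0, 0, 0],
    [0, 0, 0],
  ],
  angular=[
    [-0.47, 0.37, -1.8],
    [0, 0, 0],
    [0, 0, 0],
    [0, 0, 0],
  ],
)

```text
clock: 3.9
tcp_pos: [0.405, 0.3653, 0.0103]
tool_rot: [0.001, 0.625, 0.78, 0.001]
ft_force: [-0.2, -0.7, 0.3]
width: 0.0851
```

```bash
python3 -c "
from h import *
pose()"
```

```text
t3.90 tcp [0.405  0.3653 0.0103] yaw_y 12.60 z [ 0.0027  0.0014 -1.    ] F [-0.2102 -0.7334  0.3311] w 0.0851 j [ 0.6156  0.3501 -0.4482  0.7694 -0.0005  1.9666]
```

step_arm(
  jaw=[30, 30, 30, 30, 30],
  dp=[
    [0, 0, 0],
    [0, 0, 0],
    [0, 0, 0],
    [0, 0, 0],
    [0, 0, 0],
  ],
  angular=[
    [0, 0, 0],
    [0, 0, 0],
    [0, 0, 0],
    [0, 0, 0],
    [0, 0, 0],
  ],
  grip_force=45,
)

```text
clock: 4.4
tcp_pos: [0.4054, 0.3658, 0.0119]
tool_rot: [0.001, 0.625, 0.78, 0.002]
ft_force: [0.5, 0.0, -2.2]
width: 0.0454
```

step_arm(
  jaw=[30, 30, 30, 30, 30],
  dp=[
    [0, 0, 0],
    [0, 0, 0],
    [0, 0, 0],
    [0, 0, 0.4],
    [0, 0, 0.4],
  ],
  angular=[
    [0, 0, 0],
    [0, 0, 0],
    [0, 0, 0],
    [0, 0, 0],
    [0, 0, 0],
  ],
)

```text
clock: 4.9
tcp_pos: [0.4036, 0.3645, 0.031]
tool_rot: [0.0, 0.625, 0.78, 0.0]
ft_force: [0.7, -0.8, -2.1]
width: 0.0454
```

step_arm(
  jaw=[30, 30, 30, 30, 30],
  dp=[
    [0, 0, 0.8],
    [0, 0, 0.8],
    [0, 0, 0.8],
    [0.2, -0.4, 0.8],
    [0.4, -0.8, 0.8],
  ],
  angular=[
    [0, 0, 0],
    [0, 0, 0],
    [0, 0, 0],
    [0, 0, -2],
    [0, 0, -2],
  ],
)

```text
clock: 5.4
tcp_pos: [0.4161, 0.3343, 0.1362]
tool_rot: [-0.001, 0.652, 0.759, -0.001]
ft_force: [0.6, -0.4, -2.5]
width: 0.0451
```

step_arm(
  jaw=[30, 30, 30, 30, 30],
  dp=[
    [0.5, -0.9, 0.8],
    [0.5, -0.9, 0.8],
    [0.5, -0.9, 0.8],
    [0.6, -1, 0.8],
    [0.6, -1, 0.4],
  ],
  angular=[
    [0, 0, -2],
    [0, 0, -2],
    [0, 0, -2],
    [0, 0, -2],
    [0, 0, -2],
  ],
)

```text
clock: 5.9
tcp_pos: [0.4846, 0.2135, 0.2362]
tool_rot: [0.0, 0.716, 0.698, 0.002]
ft_force: [0.8, 0.1, -2.5]
width: 0.0455
```

step_arm(
  jaw=[30, 30, 30, 30, 30],
  dp=[
    [0.6, -1, 0],
    [0.6, -1, 0],
    [0.6, -1, 0],
    [0.6, -1, 0],
    [0.6, -1, 0],
  ],
  angular=[
    [0, 0, -2],
    [0, 0, -2],
    [0, 0, -2],
    [0, 0, -2],
    [0, 0, -2],
  ],
)

```text
clock: 6.4
tcp_pos: [0.5627, 0.0832, 0.2443]
tool_rot: [0.003, 0.777, 0.63, 0.006]
ft_force: [-0.2, 1.3, -2.3]
width: 0.0453
```

```bash
python3 - <<'E'
from h import *
pose()
w=shot('wrist','w2.png');print(w['position'])
for n,z in [('shaker',0),('mat_center',.095),('swing_bar',.119),('bar_post',.144),('plunger_mount',.119),('rack_center',.0225)]:
        for d in arm.place_of(w,n)[:3]: print(n,np.round(d['at'],1),round(d['confidence'],2),atz(w,d['at'],z))
E
```

```text
t6.40 tcp [0.5627 0.0832 0.2443] yaw_y -11.93 z [ 0.0143  0.0026 -0.9999] F [-0.1602  1.3111 -2.3241] w 0.0453 j [ 0.032   0.1605 -0.144   1.2519  0.0022  1.8109]
[0.5775 0.1574 0.3867]
shaker [301.6 197.7] 0.89 [ 0.6202  0.0193 -0.    ]
mat_center [317.  229.1] 0.88 [0.6201 0.015  0.095 ]
swing_bar [346.5 123.4] 0.74 [0.6568 0.1214 0.119 ]
bar_post [181.8 254.8] 0.89 [0.4892 0.0399 0.144 ]
bar_post [316.8 229.6] 0.61 [0.6127 0.0385 0.144 ]
rack_center [254.8 263.1] 0.75 [ 0.5394 -0.0526  0.0225]
```

View pics/w2.png

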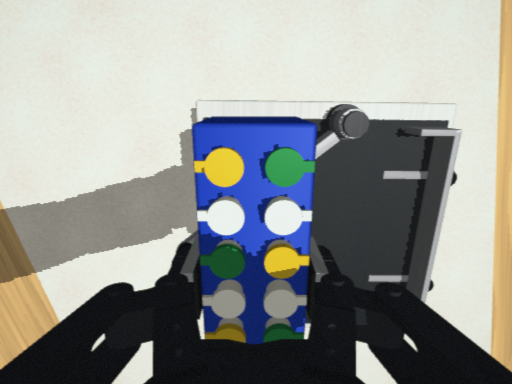

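```bash
python3 - <<'E'
from h import *
w=shot('wrist')
P=[atz(w,x,z)[:2] for x,z in [((197,101),.095),((455,104),.095),((461,130),.125),((427,300),.125),((455,140),.095),((349,123),.135)]]
print(np.array(P))
a=P[1]-P[0];print('edge',np.linalg.norm(a),np.degrees(np.arctan2(a[1],a[0])))
b=P[2]-P[3];print('fence',np.linalg.norm(b),np.degrees(np.arctan2(-b[0],b[1])))
im=cv2.imread('pics/w2.png')[90:310,310:480]
cv2.imwrite('pics/w2c.png',cv2.resize(im,None,fx=2.7,fy=2.7,interpolation=cv2.INTER_CUBIC))
# shaker hypothesis overlays from all measurements
for yaw in (-12.5,-13,-13.6,-14.2):
    r=R.from_euler('z',yaw,degrees=True).as_matrix()[:2,:2]
    print(yaw,'ctr from corner -x',P[0]-r@[-.125,.13],'from +x',P[1]-r@[.125,.13],'pin',P[5]-r@[.015,.112])
E
```

```text
[[ 0.5281  0.1693]
 [ 0.7648  0.1173]
 [ 0.7503  0.0986]
 [ 0.715  -0.071 ]
 [ 0.7645  0.083 ]
 [ 0.6526  0.1257]]
edge 0.24234080810404685 -12.394531384612808
fence 0.1731785228295923 -11.756044534460294
-12.5 ctr from corner -x [0.622  0.0154] from +x [0.6146 0.0175] pin [0.6137 0.0196]
-13 ctr from corner -x [0.6206 0.0146] from +x [0.6137 0.0188] pin [0.6128 0.02  ]
-13.6 ctr from corner -x [0.619  0.0136] from +x [0.6127 0.0204] pin [0.6117 0.0204]
-14.2 ctr from corner -x [0.6174 0.0127] from +x [0.6117 0.022 ] pin [0.6106 0.0208]
```

View pics/w2c.png

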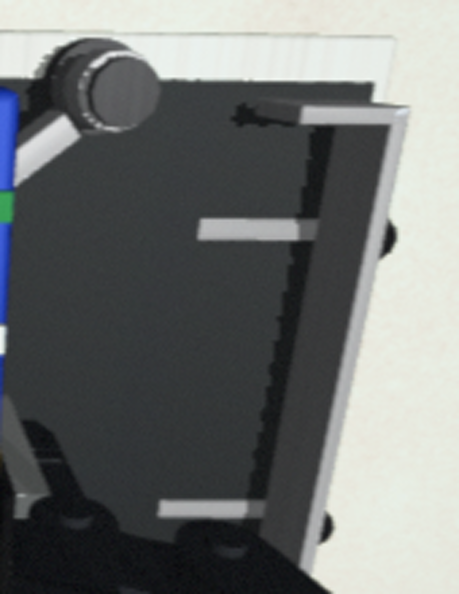

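```bash
python3 - <<'E'
from h import *
t=shot('top')
f=lambda u,v:(224+(u-400)/3.571,100+v/3.571)
A,B,C,D=[atz(t,f(*x),.095)[:2] for x in [(490,38),(731,98),(430,270),(687,300)]]
print(A,B,C,D)
d=A-B;print(np.linalg.norm(d),np.degrees(np.arctan2(-d[0],d[1])))
d=A-C;print(np.linalg.norm(d),np.degrees(np.arctan2(d[1],d[0])))
d=B-D;print(np.degrees(np.arctan2(d[1],d[0])))
for yaw in(-12.4,-13):
  r=R.from_euler('z',yaw,degrees=True).as_matrix()[:2,:2]
  print(A-r@[.125,.13],B-r@[.125,-.13],C-r@[-.125,.13])
pose()
E
```

```text
[0.7663 0.1098] [ 0.7082 -0.1368] [0.5252 0.165 ] [ 0.4998 -0.0933]
0.25336005195082967 -13.259047362960406
0.24727875633630303 -12.89822430040862
-11.805041402561987
[0.6163 0.0096] [0.614 0.017] [0.6194 0.0112]
[0.6152 0.0112] [0.6156 0.0179] [0.6178 0.0102]
t6.85 tcp [0.5619 0.0852 0.2434] yaw_y -11.75 z [ 0.0133  0.0027 -0.9999] F [-0.4539  1.3614 -3.0485] w 0.0450 j [ 0.0356  0.1607 -0.1457  1.2511  0.0023  1.8114]
```

step_arm(
  jaw=[30, 30, 30, 30, 30],
  dp=[
    [0.8, -0.7, 0],
    [0.8, -0.7, 0],
    [0.8, -0.7, 0],
    [0.8, -0.7, 0],
    [0.5, -0.4, 0],
  ],
  angular=[
    [0, 0, 0],
    [0, 0, 0],
    [0, 0, 0],
    [0, 0, 0],
    [0, 0, 0],
  ],
)

```text
clock: 7.35
tcp_pos: [0.6532, 0.0089, 0.2437]
tool_rot: [0.002, 0.772, 0.635, 0.006]
ft_force: [0.1, 0.6, -1.8]
width: 0.0459
```

step_arm(
  jaw=[30, 30, 30],
  dp=[
    [0, 0, 0],
    [0, 0, 0],
    [0, 0, 0],
  ],
  angular=[
    [0, 0, 0],
    [0, 0, 0],
    [0, 0, 0],
  ],
)

```text
clock: 7.65
tcp_pos: [0.6534, 0.0098, 0.243]
tool_rot: [0.001, 0.772, 0.636, 0.005]
ft_force: [-1.0, 0.3, -2.4]
width: 0.0453
```

```bash
python3 - <<'E'
from h import *
pose()
w=shot('wrist','w3.png')
for n,z in [('shaker',0),('mat_center',.095),('swing_bar',.119),('bar_post',.144),('plunger_mount',.119)]:
        for d in arm.place_of(w,n)[:2]: print(n,np.round(d['at'],1),round(d['confidence'],2),atz(w,d['at'],z))
E
```

```text
t7.65 tcp [0.6534 0.0098 0.243 ] yaw_y -11.07 z [ 0.0097  0.0043 -0.9999] F [-1.0426  0.3111 -2.4492] w 0.0453 j [-0.0862  0.3148  0.0495  1.2962  0.0052  1.6778]
shaker [233.3  57.2] 0.39 [0.6564 0.1369 0.    ]
swing_bar [229.8  56.5] 0.73 [0.6572 0.1216 0.119 ]
bar_post [ 55.  198.1] 0.56 [0.4895 0.0389 0.144 ]
plunger_mount [133.2 140.5] 0.93 [0.5588 0.0714 0.119 ]
```

View pics/w3.png

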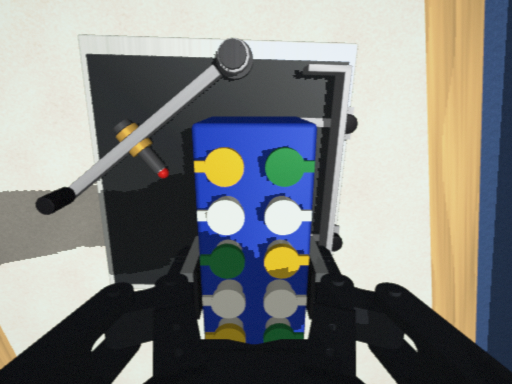

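```bash
python3 - <<'E'
from h import *
w=shot('wrist')
A,B,C=[atz(w,x,.095)[:2] for x in [(80,36),(357,43),(112,282)]]
print(A,B,C,np.linalg.norm(A-B))
d=B-A;print(np.degrees(np.arctan2(d[1],d[0])))
d=A-C;print(np.degrees(np.arctan2(-d[0],d[1])))
m=[atz(w,x,.125)[:2] for x in [(350,67),(338,190)]];d=m[0]-m[1];print('fence',m,np.degrees(np.arctan2(-d[0],d[1])))
pin=np.array([.6572,.1216]);mt=atz(w,(133.2,140.5),.119)[:2];n=atz(w,(168,179),.119)[:2]
print('mount',np.linalg.norm(mt-pin),'nose',np.linalg.norm(n-mt),n)
for yaw in(-12,-12.7,-13.4):
  r=R.from_euler('z',yaw,degrees=True).as_matrix()[:2,:2]
  print(yaw,pin-r@[.015,.112],A-r@[-.125,.13],B-r@[.125,.13],'fence x',[(r.T@(x-pin))[0]+.015 for x in m])
E
```

```text
[0.532  0.1656] [0.7697 0.1138] [ 0.4781 -0.0759] 0.24331293026769055
-12.29830477690094
-12.57910962005423
fence [array([0.752 , 0.0941]), array([ 0.7308, -0.0079])] -11.719585489187265
mount 0.1102530018516331 nose 0.044789593790445434 [0.5797 0.0311]
-12 [0.6192 0.0152] [0.6272 0.0125] [0.6204 0.0126] fence x [np.float64(0.11344353588046713), np.float64(0.1139532955445138)]
-12.7 [0.6179 0.0156] [0.6254 0.0113] [0.6192 0.0144] fence x [np.float64(0.1135243139349268), np.float64(0.11530650907315608)]
-13.4 [0.6167 0.0161] [0.6235 0.0102] [0.618  0.0163] fence x [np.float64(0.11359038618338106), np.float64(0.11664475078413633)]
```

step_arm(
  jaw=[30, 30, 30, 30, 30],
  dp=[
    [0.18, -0.15, -0.6],
    [0, 0, -0.9],
    [0, 0, -0.9],
    [0, 0, -0.9],
    [0, 0, -0.7],
  ],
  angular=[
    [-0.25, 0.56, -1.3],
    [0, 0, 0],
    [0, 0, 0],
    [0, 0, 0],
    [0, 0, 0],
  ],
)

```text
clock: 8.5
tcp_pos: [0.6618, 0.0042, 0.1405]
tool_rot: [0.003, 0.781, 0.624, 0.002]
ft_force: [0.4, -0.1, -3.1]
width: 0.0457
```

```bash
python3 -c "
from h import *
pose()"
```

```text
t8.50 tcp [0.6618 0.0042 0.1405] yaw_y -12.72 z [ 0.0076 -0.0026 -1.    ] F [ 0.3656 -0.11   -3.0574] w 0.0457 j [-0.0905  0.3915 -0.0637  1.1078 -0.0019  1.7024]
```

step_arm(
  jaw=[30, 30, 30, 30, 30],
  dp=[
    [-0.15, 0.07, -0.5],
    [0, 0, -0.4],
    [0, 0, -0.2],
    [0, 0, 0],
    [0, 0, 0],
  ],
  angular=[
    [0.15, 0.43, 0.2],
    [0, 0, 0],
    [0, 0, 0],
    [0, 0, 0],
    [0, 0, 0],
  ],
)

```text
clock: 9.0
tcp_pos: [0.6563, 0.0055, 0.1074]
tool_rot: [-0.002, 0.781, 0.625, -0.003]
ft_force: [0.5, -0.3, -2.8]
width: 0.0451
```

```bash
python3 -c "
from h import *
pose()"
```

```text
t9.00 tcp [0.6563 0.0055 0.1074] yaw_y -12.64 z [-0.0066  0.0002 -1.    ] F [ 0.4981 -0.3266 -2.8177] w 0.0451 j [-0.0898  0.4183 -0.0991  1.06   -0.0004  1.7017]
```

step_arm(
  jaw=[30, 30, 30],
  dp=[
    [0.05, 0, -0.05],
    [0, 0, -0.05],
    [0, 0, 0],
  ],
  angular=[
    [0, -0.3, 0],
    [0, 0, 0],
    [0, 0, 0],
  ],
)

```text
clock: 9.3
tcp_pos: [0.6589, 0.0054, 0.1071]
tool_rot: [0.001, 0.781, 0.625, 0.001]
ft_force: [0.1, -0.2, -2.0]
width: 0.0456
```

step_arm(
  jaw=[30, 30],
  dp=[
    [0, 0, -0.06],
    [0, 0, 0],
  ],
  angular=[
    [0, 0, 0],
    [0, 0, 0],
  ],
)

```text
clock: 9.5
tcp_pos: [0.6596, 0.0053, 0.107]
tool_rot: [0.002, 0.781, 0.625, 0.002]
ft_force: [-1.3, 0.3, -3.1]
width: 0.0451
```

step_arm(
  jaw=[30, 30],
  dp=[
    [0, 0, -0.1],
    [0, 0, 0],
  ],
  angular=[
    [0, 0, 0],
    [0, 0, 0],
  ],
)

```text
clock: 9.7
tcp_pos: [0.6604, 0.0053, 0.1073]
tool_rot: [0.002, 0.781, 0.625, 0.002]
ft_force: [0.7, 0.2, -2.8]
width: 0.0454
```

step_arm(
  jaw=[30, 30],
  dp=[
    [0, 0, -0.1],
    [0, 0, -0.1],
  ],
  angular=[
    [0, 0, 0],
    [0, 0, 0],
  ],
)

```text
clock: 9.9
tcp_pos: [0.6609, 0.0052, 0.1068]
tool_rot: [0.003, 0.781, 0.625, 0.003]
ft_force: [-7.2, -0.2, 16.5]
width: 0.0455
```

```bash
python3 -c "
from h import *
pose()"
```

```text
t9.90 tcp [0.6609 0.0052 0.1068] yaw_y -12.65 z [ 0.0079 -0.0009 -1.    ] F [-7.2276 -0.2263 16.5322] w 0.0455 j [-0.0897  0.4169 -0.1024  1.0435 -0.0002  1.7018]
```

step_arm(
  jaw=[60, 60, 60, 60],
  dp=[
    [0, 0, 0],
    [0, 0, 0],
    [0, 0, 0],
    [0, 0, 0],
  ],
  angular=[
    [0, 0, 0],
    [0, 0, 0],
    [0, 0, 0],
    [0, 0, 0],
  ],
)

```text
clock: 10.3
tcp_pos: [0.6625, 0.0051, 0.1069]
tool_rot: [0.004, 0.781, 0.625, 0.004]
ft_force: [-0.1, 0.7, 0.2]
width: 0.0598
```

step_arm(
  jaw=[62, 62, 62, 62, 62],
  dp=[
    [0, 0, 0.3],
    [0, 0, 0.8],
    [0, 0, 0.8],
    [0, 0, 0.8],
    [0, 0, 0.8],
  ],
  angular=[
    [0, 0, 0],
    [0, 0, 0],
    [0, 0, 0],
    [0, 0, 0],
    [0, 0, 0],
  ],
)

```text
clock: 10.8
tcp_pos: [0.6587, 0.0053, 0.1927]
tool_rot: [0.0, 0.781, 0.625, 0.0]
ft_force: [-0.4, -0.8, 1.1]
width: 0.0622
```

```bash
python3 - <<'E'
from h import *
pose()
w=shot('wrist','w4.png')
for n,z in [('rack_center',.1175),('swing_bar',.119),('bar_post',.144),('plunger_mount',.119)]:
        for d in arm.place_of(w,n)[:2]: print(n,np.round(d['at'],1),round(d['confidence'],2),atz(w,d['at'],z))
for d in arm.cut_out(w,'rack_center')[:1]:
        c=max(cv2.findContours(d['pixels'].astype(np.uint8),0,2)[0],key=cv2.contourArea)
        P=np.array([atz(w,x,.140)[:2] for x in c[:,0].astype(float)])
        print(d['confidence'],cv2.minAreaRect((P*1000).astype(np.float32)))
E
```

```text
t10.80 tcp [0.6587 0.0053 0.1927] yaw_y -12.66 z [ 0.001  -0.0004 -1.    ] F [-0.3805 -0.761   1.1125] w 0.0622 j [-0.0898  0.3556 -0.0009  1.2133 -0.0003  1.7019]
rack_center [261.2 204.1] 0.9 [0.665  0.003  0.1175]
swing_bar [212.1  40.8] 0.85 [0.6578 0.1212 0.119 ]
bar_post [  3.3 224.6] 0.81 [0.4891 0.0368 0.144 ]
bar_post [218.7 168.1] 0.18 [0.6446 0.0429 0.144 ]
plunger_mount [ 98.6 146.7] 0.63 [0.5599 0.0723 0.119 ]
plunger_mount [260.4 203.7] 0.59 [0.6646 0.004  0.119 ]
0.87 ((661.8224487304688, 4.756095886230469), (140.8548583984375, 46.07041549682617), 77.14718627929688)
```

View pics/w4.png

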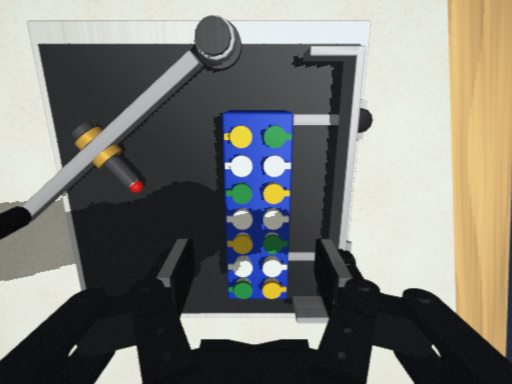

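The wrist view shows the rack upright on the mat at (258,205), parallel to the fence. The bar is still open, with the post at (5,222) and the nose at (136,187). Next I'll go behind the post with closed fingers.

step_arm(
  jaw=[40, 0, 0, 0, 0],
  dp=[
    [-0.93, 0.31, 0],
    [-0.93, 0.31, 0],
    [-0.93, 0.31, 0],
    [-0.93, 0.31, 0],
    [-0.93, 0.31, 0],
  ],
  angular=[
    [0, 0, 5],
    [0, 0, 5],
    [0, 0, 5],
    [0, 0, 5],
    [0, 0, 5],
  ],
)

```text
clock: 11.6
tcp_pos: [0.5359, 0.0442, 0.1812]
tool_rot: [-0.004, 0.621, 0.784, -0.004]
ft_force: [-0.0, 0.1, 1.1]
width: -0.0
```

step_arm(
  jaw=[0, 0, 0, 0, 0],
  dp=[
    [-0.93, 0.31, 0],
    [-0.93, 0.31, 0],
    [-0.6, 0.31, 0],
    [0, 0, 0],
    [0, 0, 0],
  ],
  angular=[
    [0, 0, 5],
    [0, 0, 5],
    [0, 0, 4],
    [0, 0, 0],
    [0, 0, 0],
  ],
)

```text
clock: 12.1
tcp_pos: [0.463, 0.0689, 0.1734]
tool_rot: [-0.01, 0.516, 0.856, -0.009]
ft_force: [1.0, -0.3, 0.5]
width: -0.0001
```

```bash
python3 - <<'E'
from h import *
pose()
t=shot('top');s=shot('scene')
for p in(t,s):
  for n,z in [('bar_post',.144),('swing_bar',.119),('rack_center',.1175)]:
        for d in arm.place_of(p,n)[:1]: print(n,np.round(d['at'],1),round(d['confidence'],2),atz(p,d['at'],z))
E
```

```text
t12.10 tcp [0.463  0.0689 0.1734] yaw_y 27.83 z [-0.0273 -0.0053 -0.9996] F [ 0.9865 -0.2716  0.4713] w -0.0001 j [ 0.0125  0.0577 -0.415   1.1254 -0.005   1.0977]
bar_post [245.5 138. ] 0.17 [0.6523 0.1197 0.144 ]
swing_bar [246.7 138.4] 0.55 [0.6568 0.1161 0.119 ]
rack_center [121.8 224. ] 0.71 [0.3437 0.5451 0.1175]
bar_post [232.7 181.3] 0.82 [0.4939 0.0395 0.144 ]
swing_bar [236.8 223.7] 0.66 [0.6569 0.1174 0.119 ]
rack_center [390.6 217.5] 0.94 [0.4581 0.5774 0.1175]
```

step_arm(
  jaw=[0, 0, 0, 0, 0],
  dp=[
    [0.2, 0, 0],
    [0.1, 0, -0.5],
    [0, 0, -0.5],
    [0, 0, -0.4],
    [0, 0, 0],
  ],
  angular=[
    [0.3, -1.5, -1.6],
    [0, 0, 0],
    [0, 0, 0],
    [0, 0, 0],
    [0, 0, 0],
  ],
)

```text
clock: 13.0
tcp_pos: [0.4732, 0.0683, 0.1368]
tool_rot: [0.002, 0.53, 0.848, 0.002]
ft_force: [-0.7, -0.5, 0.2]
width: -0.0
```

```bash
python3 - <<'E'
from h import *
pose()
w=shot('wrist','w5.png');s=shot('scene')['frame'][150:260,150:300,::-1]
cv2.imwrite('pics/w5s.png',cv2.hconcat([cv2.resize(w['frame'][:,:,::-1],(400,300)),cv2.resize(s,(400,300))]))
E
```

```text
t13.00 tcp [0.4732 0.0683 0.1368] yaw_y 26.02 z [ 0.0045  0.001  -1.    ] F [-0.7268 -0.5494  0.2224] w -0.0000 j [ 0.0074  0.087  -0.4672  1.0122  0.001   1.1241]
```

View pics/w5s.png

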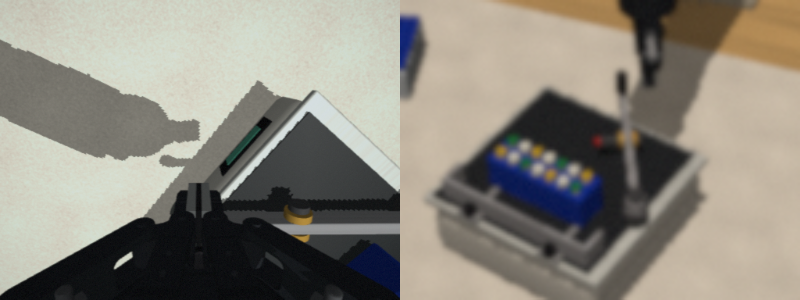

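```bash
cat >> h.py <<'E'
PIN=np.array([.6574,.1214]);YAW=-12.4
def wp(a,gap=.019):
    psi=np.radians(YAW-90-a);d=np.array([np.cos(psi),np.sin(psi)]);n=np.array([-d[1],d[0]])
    return PIN+.19*d-gap*n, YAW-a+90
def plan(al):
    s=pose();p=s['tcp_pos'][:2];M=q(s['tool_rot']).as_matrix();f=np.degrees(np.arctan2(M[1,1],M[0,1]))
    r=p-PIN;print('a for tcp', np.degrees(0)+YAW-90-np.degrees(np.arctan2(r[1],r[0]))-np.degrees(np.arctan2(.019,.19)), 'r',np.linalg.norm(r))
    for a in al:
        t,y=wp(a);print(a,t,'dp',(t-p)/.025,'dyaw %.1f'%(y-f));p,f=t,y
E
python3 -c "
from h import *
plan([51,47,42,37,32,27,22,17,12,8,4,0,-4])"
```

```text
t13.10 tcp [0.4742 0.0683 0.1382] yaw_y 26.03 z [ 0.0065  0.001  -1.    ] F [-1.4118 -0.3278 -0.0058] w -0.0002 j [ 0.0075  0.0859 -0.4652  1.0132  0.001   1.124 ]
a for tcp 55.74004819700173 r 0.19075882537553723
51 [0.479  0.0533] dp [ 0.1934 -0.6011] dyaw 0.6
47 [0.4842 0.041 ] dp [ 0.2074 -0.4911] dyaw 4.0
42 [0.4919 0.0262] dp [ 0.3065 -0.5916] dyaw 5.0
37 [0.5008 0.0122] dp [ 0.3569 -0.5627] dyaw 5.0
32 [ 0.5109 -0.0011] dp [ 0.4046 -0.5294] dyaw 5.0
27 [ 0.5221 -0.0134] dp [ 0.4492 -0.4921] dyaw 5.0
22 [ 0.5344 -0.0246] dp [ 0.4904 -0.4511] dyaw 5.0
17 [ 0.5476 -0.0348] dp [ 0.5278 -0.4067] dyaw 5.0
12 [ 0.5616 -0.0438] dp [ 0.5613 -0.3591] dyaw 5.0
8 [ 0.5734 -0.0501] dp [ 0.4702 -0.2512] dyaw 4.0
4 [ 0.5855 -0.0555] dp [ 0.4866 -0.2178] dyaw 4.0
0 [ 0.598  -0.0601] dp [ 0.5006 -0.1833] dyaw 4.0
-4 [ 0.6108 -0.0638] dp [ 0.5122 -0.1479] dyaw 4.0
```

step_arm(
  jaw=[0, 0, 0, 0],
  dp=[
    [0.15, -0.6, -0.1],
    [0.2, -0.5, 0],
    [0.3, -0.6, 0],
    [0.36, -0.56, 0],
  ],
  angular=[
    [0, 0.3, 0.6],
    [0, 0, 4],
    [0, 0, 5],
    [0, 0, 5],
  ],
)

```text
clock: 13.5
tcp_pos: [0.4953, 0.0176, 0.1359]
tool_rot: [-0.007, 0.411, 0.912, 0.006]
ft_force: [-4.1, 4.8, 3.2]
width: -0.0
```

```bash
python3 -c "
from h import *
plan([37,32,27,22])
p=shot('scene')
for n,z in [('bar_post',.144),('plunger_mount',.119)]:
        for d in arm.place_of(p,n)[:1]: print(n,round(d['confidence'],2),atz(p,d['at'],z))
print(wp(37,0),wp(32,0))
"
```

```text
t13.50 tcp [0.4953 0.0176 0.1359] yaw_y 41.52 z [-0.0084  0.0165 -0.9998] F [-4.141   4.7732  3.2229] w -0.0000 j [-0.1042  0.1273 -0.4236  1.0299  0.0155  0.7418]
a for tcp 39.257096397682176 r 0.19247326202587298
37 [0.5008 0.0122] dp [ 0.2186 -0.2172] dyaw -0.9
32 [ 0.5109 -0.0011] dp [ 0.4046 -0.5294] dyaw 5.0
27 [ 0.5221 -0.0134] dp [ 0.4492 -0.4921] dyaw 5.0
22 [ 0.5344 -0.0246] dp [ 0.4904 -0.4511] dyaw 5.0
bar_post 0.77 [0.4904 0.0117 0.144 ]
plunger_mount 0.51 [0.5539 0.0513 0.119 ]
(array([ 0.5131, -0.0022]), 40.6) (array([ 0.5245, -0.0143]), 45.6)
```

step_arm(
  jaw=[0, 0, 0, 0],
  dp=[
    [0.4, -0.5, -0.05],
    [0.42, -0.54, 0],
    [0.45, -0.5, 0],
    [0.3, -0.25, 0],
  ],
  angular=[
    [-0.8, -0.4, 3],
    [0, 0, 5],
    [0, 0, 4],
    [0, 0, 2],
  ],
)

```text
clock: 14.05
tcp_pos: [0.5299, -0.0216, 0.1349]
tool_rot: [-0.006, 0.296, 0.955, 0.004]
ft_force: [-6.8, 1.6, 4.0]
width: -0.0
```

```bash
python3 -c "
from h import *
plan([27,22,20,18,16,14])
"
```

```text
t14.05 tcp [ 0.5299 -0.0216  0.1349] yaw_y 55.57 z [-0.0097  0.0112 -0.9999] F [-6.8448  1.5552  4.0008] w -0.0000 j [-0.1679  0.1889 -0.3518  1.0415  0.0094  0.433 ]
a for tcp 23.608007019697737 r 0.19157513065109505
27 [ 0.5221 -0.0134] dp [-0.3117  0.3295] dyaw -5.0
22 [ 0.5344 -0.0246] dp [ 0.4904 -0.4511] dyaw 5.0
20 [ 0.5396 -0.0288] dp [ 0.2069 -0.1682] dyaw 2.0
18 [ 0.5449 -0.0329] dp [ 0.2126 -0.1609] dyaw 2.0
16 [ 0.5503 -0.0367] dp [ 0.2181 -0.1533] dyaw 2.0
14 [ 0.5559 -0.0403] dp [ 0.2233 -0.1456] dyaw 2.0
```

step_arm(
  jaw=[0, 0, 0, 0, 0],
  dp=[
    [0.25, -0.2, 0],
    [0.23, -0.17, 0],
    [0.23, -0.16, 0],
    [0.23, -0.15, 0],
    [0.23, -0.15, 0],
  ],
  angular=[
    [-0.6, -0.5, 0.5],
    [0, 0, 2],
    [0, 0, 2],
    [0, 0, 2],
    [0, 0, 2],
  ],
)

```text
clock: 14.55
tcp_pos: [0.5473, -0.0363, 0.135]
tool_rot: [-0.013, 0.224, 0.975, 0.0]
ft_force: [-7.2, 2.7, 4.8]
width: 0.0006
```

```bash
python3 - <<'E'
from h import *
plan([14,12,10,8,6,4])
t=shot('top');s=shot('scene')
f=lambda im,u,v:cv2.resize(im[v:v+84,u:u+112,::-1],(400,300),interpolation=cv2.INTER_CUBIC)
cv2.imwrite('pics/p1.png',cv2.hconcat([f(t['frame'],224,100),f(s['frame'],160,172)]))
E
```

```text
t14.55 tcp [ 0.5473 -0.0363  0.135 ] yaw_y 64.12 z [-0.0246  0.0065 -0.9997] F [-7.1783  2.674   4.7651] w 0.0006 j [-0.1851  0.2291 -0.301   1.0661  0.0019  0.2667]
a for tcp 16.805251184588585 r 0.19229003589154528
14 [ 0.5559 -0.0403] dp [ 0.3425 -0.1624] dyaw -0.5
12 [ 0.5616 -0.0438] dp [ 0.2283 -0.1377] dyaw 2.0
10 [ 0.5674 -0.047 ] dp [ 0.2329 -0.1297] dyaw 2.0
8 [ 0.5734 -0.0501] dp [ 0.2373 -0.1215] dyaw 2.0
6 [ 0.5794 -0.0529] dp [ 0.2414 -0.1131] dyaw 2.0
4 [ 0.5855 -0.0555] dp [ 0.2452 -0.1046] dyaw 2.0
```

View pics/p1.png

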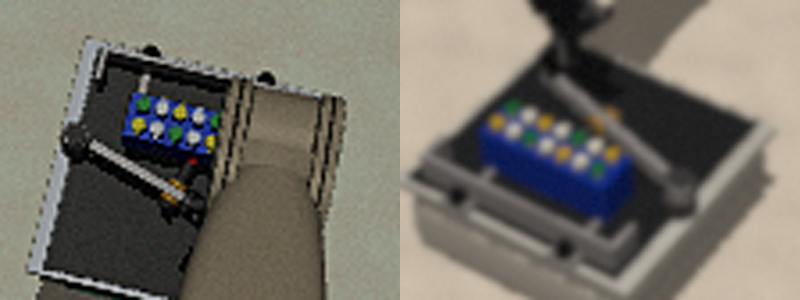

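Nose is nearly on the rack (top crop (195,163)); the force is steady at about 7 N.

step_arm(
  jaw=[0, 0, 0, 0, 0],
  dp=[
    [0.3, -0.17, 0],
    [0.25, -0.15, 0],
    [0.25, -0.14, 0],
    [0.25, -0.14, 0],
    [0.25, -0.13, 0],
  ],
  angular=[
    [-0.3, -1.2, 0],
    [0, 0, 1],
    [0, -0.4, 2],
    [0, 0, 2],
    [0, -0.4, 2],
  ],
)

```text
clock: 15.15
tcp_pos: [0.5659, -0.0478, 0.1349]
tool_rot: [-0.008, 0.165, 0.986, 0.002]
ft_force: [-6.6, 1.1, 5.3]
width: 0.0001
```

```bash
python3 -c "
from h import *
plan([10,8,6,4,2])
"
```

```text
t15.15 tcp [ 0.5659 -0.0478  0.1349] yaw_y 71.04 z [-0.0157  0.0061 -0.9999] F [-6.563   1.1483  5.2818] w 0.0001 j [-0.1996  0.2556 -0.2663  1.0655  0.0029  0.1312]
a for tcp 10.29521549718109 r 0.19239812215519725
10 [ 0.5674 -0.047 ] dp [0.0623 0.0324] dyaw -3.4
8 [ 0.5734 -0.0501] dp [ 0.2373 -0.1215] dyaw 2.0
6 [ 0.5794 -0.0529] dp [ 0.2414 -0.1131] dyaw 2.0
4 [ 0.5855 -0.0555] dp [ 0.2452 -0.1046] dyaw 2.0
2 [ 0.5917 -0.0579] dp [ 0.2487 -0.096 ] dyaw 2.0
```

step_arm(
  jaw=[0, 0, 0, 0],
  dp=[
    [0.25, -0.1, 0],
    [0.25, -0.1, 0],
    [0.25, -0.1, 0],
    [0.25, -0.1, 0],
  ],
  angular=[
    [-0.2, -1, 0],
    [0, 0, 0],
    [0, -0.3, 1],
    [0, 0, 2],
  ],
)

```text
clock: 15.55
tcp_pos: [0.5785, -0.0539, 0.1349]
tool_rot: [-0.008, 0.14, 0.99, 0.001]
ft_force: [-8.7, 0.1, 5.4]
width: 0.0
```

```bash
python3 - <<'E'
from h import *
plan([6,5,4,3,2,1,0])
t=shot('top');s=shot('scene')
f=lambda im,u,v:cv2.resize(im[v:v+84,u:u+112,::-1],(400,300),interpolation=cv2.INTER_CUBIC)
cv2.imwrite('pics/p2.png',cv2.hconcat([f(t['frame'],224,100),f(s['frame'],160,172)]))
E
```

```text
t15.55 tcp [ 0.5785 -0.0539  0.1349] yaw_y 73.88 z [-0.0164  0.0034 -0.9999] F [-8.6513  0.1009  5.4312] w 0.0000 j [-0.2041  0.2776 -0.2371  1.0728 -0.      0.0773]
a for tcp 6.131801984631864 r 0.19223464667563336
6 [ 0.5794 -0.0529] dp [0.0372 0.0397] dyaw -2.3
5 [ 0.5825 -0.0542] dp [ 0.1221 -0.0534] dyaw 1.0
4 [ 0.5855 -0.0555] dp [ 0.1231 -0.0513] dyaw 1.0
3 [ 0.5886 -0.0567] dp [ 0.1239 -0.0491] dyaw 1.0
2 [ 0.5917 -0.0579] dp [ 0.1248 -0.0469] dyaw 1.0
1 [ 0.5949 -0.059 ] dp [ 0.1256 -0.0447] dyaw 1.0
0 [ 0.598  -0.0601] dp [ 0.1263 -0.0425] dyaw 1.0
```

View pics/p2.png

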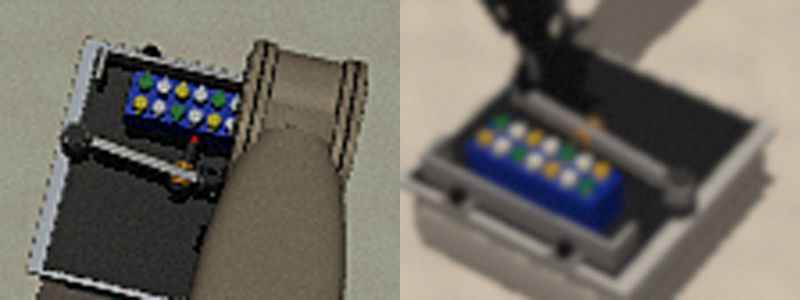

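step_arm(
  jaw=[0, 0, 0],
  dp=[
    [0.2, -0.07, 0],
    [0.2, -0.07, 0],
    [0.2, -0.07, 0],
  ],
  angular=[
    [-0.2, -1, 0],
    [0, 0, 0.5],
    [0, 0, 1],
  ],
)

```text
clock: 15.95
tcp_pos: [0.5851, -0.0566, 0.1348]
tool_rot: [-0.007, 0.129, 0.992, -0.001]
ft_force: [-7.7, 0.8, 4.9]
width: 0.0
```

step_arm(
  jaw=[0, 0],
  dp=[
    [0.2, -0.07, 0],
    [0.2, -0.07, 0],
  ],
  angular=[
    [0, -0.3, 1],
    [0, 0, 1],
  ],
)

```text
clock: 16.15
tcp_pos: [0.5888, -0.0584, 0.1349]
tool_rot: [-0.01, 0.113, 0.994, -0.002]
ft_force: [-7.9, 0.4, 4.1]
width: -0.0002
```

```bash
cat >> h.py <<'E'
def chk(n=4):
    plan([])
    t=shot('top');s=shot('scene')
    f=lambda im,u,v:cv2.resize(im[v:v+84,u:u+112],(400,300),interpolation=cv2.INTER_CUBIC)
    F=[arm.state()['ft_force']]
    hs=cv2.cvtColor(s['frame'],cv2.COLOR_RGB2HSV)
    m=arm.cut_out(s,'rack_center')
    for d in m[:4]:
        r=hs[d['pixels']]
        if np.mean((r[:,0]>100)&(r[:,0]<130)&(r[:,1]>100))>.3: print('rack scene',d['at'],atz(s,arm.place_of(s,'rack_center')[0]['at'],.1175))
    return t,s
E
python3 -c "
from h import *
chk()
"
```

```text
t16.15 tcp [ 0.5888 -0.0584  0.1349] yaw_y 77.07 z [-0.0212 -0.0009 -0.9998] F [-7.944   0.359   4.1225] w -0.0002 j [-0.2055  0.2982 -0.209   1.0842 -0.0052  0.0202]
a for tcp 2.75955753044562 r 0.1924312222114364
rack scene [203.1, 222.1] [0.4612 0.5702 0.1175]
```

step_arm(
  jaw=[0, 0],
  dp=[
    [0.2, -0.05, 0],
    [0.2, -0.05, 0],
  ],
  angular=[
    [0, -1.2, 0],
    [0, 0, 0.5],
  ],
)

```text
clock: 16.55
tcp_pos: [0.5931, -0.0597, 0.1348]
tool_rot: [-0.005, 0.11, 0.994, -0.002]
ft_force: [-8.0, -0.4, 4.6]
width: 0.0003
```

step_arm(
  jaw=[0, 0],
  dp=[
    [0.2, -0.05, 0],
    [0.18, -0.05, 0],
  ],
  angular=[
    [0, -0.3, 0.5],
    [0, 0, 0.5],
  ],
)

```text
clock: 16.75
tcp_pos: [0.5963, -0.0609, 0.1349]
tool_rot: [-0.008, 0.102, 0.995, -0.003]
ft_force: [-8.6, -0.0, 4.8]
width: 0.0002
```

```bash
python3 - <<'E'
from h import *
t,s=chk()
f=lambda im,u,v,w,h:cv2.resize(im[v:v+h,u:u+w,::-1],(400,300),interpolation=cv2.INTER_CUBIC)
cv2.imwrite('pics/p3.png',cv2.hconcat([f(t['frame'],234,104,72,54),f(s['frame'],160,180,96,72)]))
E
```

```text
t16.75 tcp [ 0.5963 -0.0609  0.1349] yaw_y 78.24 z [-0.0172 -0.0035 -0.9998] F [-8.5922 -0.0053  4.7582] w 0.0002 j [-0.2061  0.3081 -0.1955  1.0833 -0.0069 -0.0008]
a for tcp 0.43306406640442763 r 0.19223517501730453
rack scene [202.1, 221.2] [0.6979 0.0093 0.1175]
```

View pics/p3.png

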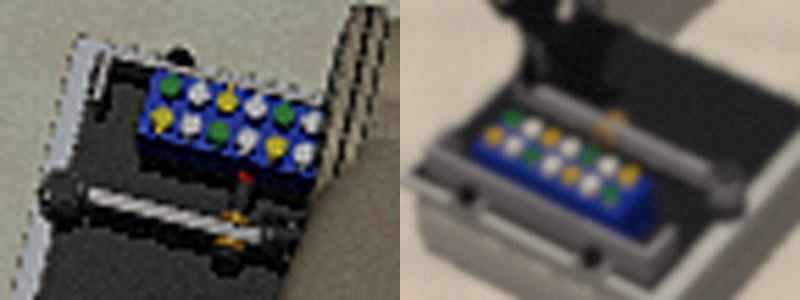

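Rack is a few mm from the fence (top crop (150,70)–(320,100)) and square to it. From here I'll use small steps.

step_arm(
  jaw=[0, 0],
  dp=[
    [0.18, -0.04, 0],
    [0.18, -0.04, 0],
  ],
  angular=[
    [0, -0.8, 0],
    [0, 0, 0],
  ],
)

```text
clock: 17.15
tcp_pos: [0.5993, -0.0616, 0.1348]
tool_rot: [-0.007, 0.104, 0.995, -0.003]
ft_force: [-8.2, 0.0, 4.9]
width: 0.0001
```

step_arm(
  jaw=[0, 0],
  dp=[
    [0.18, -0.04, 0],
    [0.18, -0.04, 0],
  ],
  angular=[
    [0, -0.4, 0.5],
    [0, 0, 0.5],
  ],
)

```text
clock: 17.35
tcp_pos: [0.6018, -0.0625, 0.1348]
tool_rot: [-0.009, 0.097, 0.995, -0.004]
ft_force: [-8.4, -0.2, 5.3]
width: -0.0004
```

step_arm(
  jaw=[0],
  dp=[
    [0.17, -0.04, 0],
  ],
  angular=[
    [0, -0.3, 0],
  ],
)

```text
clock: 17.45
tcp_pos: [0.6028, -0.0628, 0.1348]
tool_rot: [-0.01, 0.097, 0.995, -0.004]
ft_force: [-8.4, 1.6, 4.6]
width: 0.0001
```

step_arm(
  jaw=[0, 0],
  dp=[
    [0.17, -0.04, 0],
    [0.17, -0.04, 0],
  ],
  angular=[
    [0, -0.6, 0],
    [0, 0, 0],
  ],
)

```text
clock: 17.65
tcp_pos: [0.6042, -0.0631, 0.1348]
tool_rot: [-0.011, 0.099, 0.995, -0.005]
ft_force: [-9.6, 1.1, 5.7]
width: -0.0001
```

step_arm(
  jaw=[0, 0],
  dp=[
    [0.17, -0.04, 0],
    [0.17, -0.04, 0],
  ],
  angular=[
    [0, -0.4, 0.3],
    [0, 0, 0.3],
  ],
)

```text
clock: 17.85
tcp_pos: [0.6046, -0.0633, 0.1349]
tool_rot: [-0.016, 0.095, 0.995, -0.005]
ft_force: [-11.5, 1.5, 7.1]
width: -0.0003
```

```bash
python3 - <<'E'
from h import *
t,s=chk()
# expected rack centre/fence estimate in shaker frame
for d in arm.place_of(s,'rack_center')[:3]:
    X=atz(s,d['at'],.1175)[:2]; r=R.from_euler('z',YAW,degrees=True).as_matrix()[:2,:2]
    print(d['confidence'],X,r.T@(X-PIN)+[.015,.112])
E
```

```text
t17.85 tcp [ 0.6046 -0.0633  0.1349] yaw_y 79.11 z [-0.0321 -0.0077 -0.9995] F [-11.5199   1.4832   7.0705] w -0.0003 j [-0.2038  0.3315 -0.1633  1.1059 -0.014  -0.0134]
a for tcp -2.140543660726009 r 0.19206725278640094
rack scene [200.1, 220.8] [0.467  0.5758 0.1175]
0.92 [0.467  0.5758] [-0.2685  0.5149]
0.77 [0.356  0.4137] [-0.3421  0.3327]
0.7 [0.7044 0.0071] [0.0855 0.0104]
```

```bash
python3 - <<'E'
from h import *
n=np.array([np.cos(np.radians(-10.4)),np.sin(np.radians(-10.4))])
for i in range(6):
    s=arm.state();print(s['clock'],s['tcp_pos'],-s['ft_force'][:2]@n,s['ft_force']);arm.camera('top')
E
```

```text
18.1 [ 0.6048 -0.0633  0.1349] 8.877761931410479 [-8.8753  0.8213  5.9682]
18.15 [ 0.6048 -0.0633  0.1349] 9.59134416417604 [-9.7434  0.0442  6.6152]
18.2 [ 0.6048 -0.0633  0.1349] 9.746505759925245 [-9.6228  1.5609  5.6029]
18.25 [ 0.6048 -0.0633  0.1349] 9.77967652487354 [-9.6939  1.3571  5.167 ]
18.3 [ 0.6048 -0.0633  0.1349] 9.19949320277015 [-9.2868  0.3618  6.6349]
18.35 [ 0.6048 -0.0634  0.1349] 9.403523307720883 [-9.4914  0.3772  6.4039]
```

step_arm(
  jaw=[0],
  dp=[
    [0.195, -0.04, 0],
  ],
  angular=[
    [0, 0, 0],
  ],
)

```text
clock: 18.5
tcp_pos: [0.605, -0.0634, 0.135]
tool_rot: [-0.02, 0.096, 0.995, -0.006]
ft_force: [-11.6, 1.1, 6.9]
width: 0.0002
```

```bash
cat >> h.py <<'E'
def force(k=6):
    n=np.array([np.cos(np.radians(-10.4)),np.sin(np.radians(-10.4))]);L=[]
    for i in range(k):
        s=arm.state();L.append(-s['ft_force'][:2]@n);arm.camera('top')
    print(s['tcp_pos'],q(s['tool_rot']).as_matrix()[:,2],np.round(L,1),np.mean(L[1:]))
E
python3 -c "
from h import *
force()"
```

```text
[ 0.6052 -0.0634  0.1349] [-0.0401 -0.008  -0.9992] [11.6 10.5 10.7 10.4  9.5 11.5] 10.50497832896145
```

step_arm(
  jaw=[0],
  dp=[
    [0.205, -0.04, 0],
  ],
  angular=[
    [0, 0, 0],
  ],
)

```text
clock: 18.9
tcp_pos: [0.6052, -0.0635, 0.135]
tool_rot: [-0.024, 0.096, 0.995, -0.006]
ft_force: [-11.6, 1.4, 7.7]
width: 0.0002
```

```bash
python3 -c "
from h import *
force(7)"
```

```text
[ 0.6055 -0.0636  0.135 ] [-0.0492 -0.0082 -0.9988] [11.7 10.4 10.3 11.5 10.9 11.2 11.9] 11.02305193840706
```

Push held at 11.0 N, against a free drag of about 6.4 N, which puts the nose near 7.8 N, about half in. I'll back off along the push line and then go up.

step_arm(
  jaw=[0, 0, 0, 0, 0],
  dp=[
    [-0.3, 0.06, 0],
    [-0.6, 0.12, 0],
    [-0.8, 0.15, 0],
    [-0.8, 0.15, 0],
    [-0.5, 0, 0.8],
  ],
  angular=[
    [0, 0, 0],
    [0, 0, 0],
    [0, 0, 0],
    [0, 0, 0],
    [0, 0, 0],
  ],
)

```text
clock: 19.75
tcp_pos: [0.5288, -0.0494, 0.1546]
tool_rot: [-0.022, 0.099, 0.995, -0.008]
ft_force: [-0.2, 1.3, 0.1]
width: 0.0003
```

step_arm(
  jaw=[0, 0, 0, 0, 0],
  dp=[
    [-0.7, 0, 0.9],
    [-0.7, 0, 0.9],
    [-0.7, 0, 0.9],
    [-0.5, 0, 0.9],
    [0, 0, 0.5],
  ],
  angular=[
    [0, 0, 0],
    [0, 0, 0],
    [0, 0, 0],
    [0, 0, 0],
    [0, 0, 0],
  ],
)

```text
clock: 20.25
tcp_pos: [0.461, -0.0477, 0.2626]
tool_rot: [-0.018, 0.101, 0.995, -0.009]
ft_force: [1.2, 0.1, -0.4]
width: 0.0004
```

step_arm(
  jaw=[0, 0, 0, 0, 0],
  dp=[
    [0, 0.9, 0.2],
    [0, 0.9, 0],
    [0, 0.9, 0],
    [0, 0.9, 0],
    [0, 0.9, 0],
  ],
  angular=[
    [0, 0, 0],
    [0, 0, 0],
    [0, 0, 0],
    [0, 0, 0],
    [0, 0, 0],
  ],
)

```text
clock: 20.75
tcp_pos: [0.4674, 0.0668, 0.2721]
tool_rot: [-0.009, 0.106, 0.994, -0.01]
ft_force: [0.3, -0.3, 0.2]
width: -0.0002
```

```bash
python3 - <<'E'
from h import *
pose()
t=shot('top');s=shot('scene')
f=lambda im,u,v,w,h:cv2.resize(im[v:v+h,u:u+w,::-1],(400,300),interpolation=cv2.INTER_CUBIC)
cv2.imwrite('pics/p4.png',cv2.hconcat([f(t['frame'],230,102,88,66),f(s['frame'],160,180,96,72)]))
r=R.from_euler('z',YAW,degrees=True).as_matrix()[:2,:2]
for p in(t,s):
  for n,z in [('rack_center',.1175),('bar_post',.144),('plunger_mount',.119)]:
    for d in arm.place_of(p,n)[:3]:
      X=r.T@(atz(p,d['at'],z)[:2]-PIN)+[.015,.112]
      if abs(X).max()<.2: print(n,round(d['confidence'],2),'shaker-local',X)
  for d in arm.cut_out(p,'rack_center'):
    c=max(cv2.findContours(d['pixels'].astype(np.uint8),0,2)[0],key=cv2.contourArea)
    P=np.array([r.T@(atz(p,x,.14)[:2]-PIN)+[.015,.112] for x in c[:,0].astype(float)])
    if abs(P).max()<.2: print('mask rect',cv2.minAreaRect((P*1000).astype(np.float32)))
E
```

```text
t20.75 tcp [0.4674 0.0668 0.2721] yaw_y 77.80 z [-0.0206 -0.0177 -0.9996] F [ 0.2859 -0.3171  0.1832] w -0.0002 j [ 0.0157 -0.001  -0.262   1.3307 -0.0174  0.2289]
rack_center 0.95 shaker-local [0.0752 0.001 ]
bar_post 0.52 shaker-local [ 0.0238 -0.0694]
plunger_mount 0.72 shaker-local [0.0265 0.0007]
rack_center 0.86 shaker-local [0.0834 0.0129]
bar_post 0.82 shaker-local [ 0.0144 -0.0771]
plunger_mount 0.82 shaker-local [ 0.0149 -0.0067]
mask rect ((87.7137680053711, 18.003307342529297), (160.2487030029297, 56.1894645690918), 89.16747283935547)
```

View pics/p4.png

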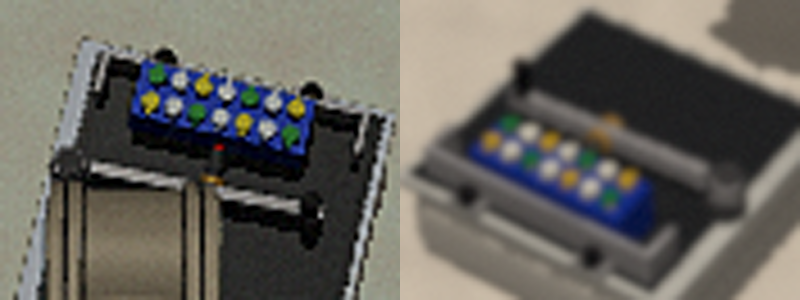

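The top view shows the rack against the fence, square, with the red nose (218,150) on its front face. The arm is clear. I'll hand in.

```bash
python3 -c "
from h import *
print(arm.hand_in())"
```

```text
the job is handed in; nothing more can be done
None
```

I set the blue rack upright on the mat, then pushed the swing bar by its post with closed fingers until the plunger clamped the rack against the back fence. I then backed the arm off and handed in at about 21 s. `hand_in()` gave no verdict.

**Clamp force:** the last held push averaged 11.0 N, against about 6.4 N to turn the bar freely. That puts the nose at about 7.8 N, or 1.1 mm in; half is 7.5 N and solid is 12 N. This is worked out from wrist-force readings that scatter by roughly 1 N, because I could not see the spring travel itself. Single readings reached 11.9 N, below the roughly 13.5 N at which the spring would go solid.

**Final pictures, after backing off:**
- The rack looks flat and square to the fence, with the red nose at its middle and the bar staying where I left it.
- The two cameras disagreed on the rack's centre: x = 75 mm from the top and 83 mm from the side, and y = 1 mm and 13 mm. Both y values are within the 30 mm allowed.
- One rack outline from the side view came out oversized (160 x 56 mm), so I ignored it.
- The force rose sharply when the rack reached the fence, which supports contact there.
- I did not deliberately touch anything else on the bench, but I did not re-measure those things at the end.

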